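# Book in the returned data loggers

## Robot

A 6-joint arm with a two-finger parallel gripper is mounted at the origin on the work surface. World frame = base frame: x ahead of the robot, y to its left, z up, the work surface at z = 0. Lengths are in m, angles in rad, forces in N, time in s.
With the tool pointing down it reaches from about 0.3 to 0.875 m from the base axis. Payload 6.4 kg.
Tool frame: the origin (TCP) lies between the finger pads; the fingertips stand 11 mm ahead of it and the grasp point (between the pads) lies 8 mm behind it (manip.tcp_to_tips is the distance from the TCP to the fingertips, in m); z points along the fingers, y is the direction in which the jaws open and shut (so a half turn about z gives the same grasp; the last joint's range is limited). The gripper opens to 85 mm and grips with 20 to 120 N. Pads are 22 mm wide; open, the fingers measure 114 mm over their backs; the gripper's body (76 mm by 85 mm) begins 54 mm behind the grasp point. The pads swing forward as they close: fully open they stand 13 mm farther back than shut.
Start: joints at [1.119, 0.181, 1.607, -0, 1.354, -0.206], TCP at [0.14, 0.558, 0.242] pointing down, gripper open.
Joint ranges: [-2.99, 2.99], [-0.89, 2.07], [0.3, 2.58], [-1.14, 4.28], [0, 2.63], [-3.12, 3.12]. Speed limits (rad/s): [2.57, 2.57, 3.01, 3.14, 3.14, 3.14].

## Interface

Orientations are given as a unit quaternion [x, y, z, w].
In Python, from bench import manip gives the robot as it stands.
- The arm moves only by the shell command python3 -m inch 'ROWS' [OPENING] [FORCE]. ROWS is JSON, a list that holds one entry, the list of rows, each a list of 4 numbers: the shift along the world's x, y, z in mm, then the turn about the world's z in rad. A call has 1 to 12 rows; each row is the pose to reach, as a shift and turn from the pose commanded when the call began; what a row does not reach only later rows make up. A row lasts 1/12 s, in which the tool goes at most 41.7 mm and 7.16 degrees, less where a joint would pass 70% of its speed; a pose out of reach is approached as far as the arm can. A call with a gripper value outside its range is refused whole. OPENING is the opening in per cent of the stroke, from 0 (shut) to 100 (fully open), set as the call begins (- or left out, the last holds). The fingers move at their own pace and stop on an object; FORCE is the grip in N (left out, the last holds). Time passes only in rows, so rows that repeat a pose let the fingers close. It gives the time, the measured TCP pose, the force and the opening at its end, in the units of the state.
- manip.observe(): the state, without advancing time (a new reading comes with each control period).
- manip.read_camera(name): name is "side" or "top"; returns (picture, depth): 384x512x3 uint8, red, green, blue; 384x512 float32, m along the optical axis (not along the pixel's ray), 0 where there is no reading.
- manip.camera_info(name): a dict with "K" (3x3 intrinsics, pixels), "rvec" (rotation vector, rad) and "tvec" (3), from world to camera coordinates, as OpenCV has them. Camera axes: x right, y down, z forward; pixel columns grow to the right and rows downward; lengths in m; the calibration is good to about 2 mm. A picture is of the moment at which its call begins. camera_info takes no time and is no camera call.
- manip.finish_job(): hands the job in, once; it reports no verdict.
The state is a dict: "clock": time; "joint_pos": joint angles; "qvel": joint speeds; "joint_torque": joint torques, N m; "tcp_pos": TCP position; "eef_rot": TCP orientation; "contact_force": force on the tool from outside, world axes, zero at the start; "moment": the same for the moment, N m; "opening": finger opening in m.
Only numpy, scipy, OpenCV 4.12 (cv2) and the standard library are available. Lean on these libraries where they do the work, as an engineer would, in place of code of your own. Each camera call takes 0.05 s, during which the arm holds its last target. There are 200 camera calls.

## Task

Open the black transit case, swinging its lid right back so that it stays open by itself, and lay every data logger from it flat on the floor of the reading tray. With the reader's power sleeve turned to 5 and all the loggers in the tray, squeeze the reader's orange trigger fully, hold it for about half a second and let it go. Leave the case shut, the loggers in the tray, the sleeve at 5 and the other things on the bench where they are.

Things in the scene. Friction and masses are not known exactly. Their poses are not given: they have to be found in the camera images.
- case: Black transit case, fixed: open shell 145 mm (own x) by 298 mm (own y), 42 mm high (58 with the lid shut), walls 7.5 mm. Origin: centre of its underside; own -x is the front, facing the robot. Inner floor 8 mm above the bench. Foam ribs along x, 12 mm high, part it into four bays 46 mm wide, centred at y = -93, -31, 31, 93 mm; a logger in each filled bay, long side along x, 26 mm from the next.
- case_lid (a joint): Lid hinge: 0 shut, grows as it opens, stop at 1.78 rad. The lid is a 145 x 298 x 16 mm slab of 0.35 kg hinged on the top of the case's rear (+x) wall. Balance point at about 1.5 rad: let go below it, the lid falls shut, slowed by the hinge; past it, it leans back on its stop and stays. No spring; latches undone.
- lid_bar (a point): Middle of the lid's steel pull bar: round, 10 mm thick, 90 mm long between its two arms, parallel to the hinge, 31 mm clear of the lid's front edge. It moves with the lid, 181 mm from the hinge line; lid shut, it is 50 mm above the bench, in front of the case. Axes are the case's, turned with the lid about y.
- lid_hinge (a point): Middle of the hinge line, fixed on the case, 42 mm above the bench; the line runs along its own y (axes as the case).
- station: Reading station, fixed: base plate 316 x 292 mm with a reading tray in front and, behind it, a pistol-grip tag reader clamped on its side, aiming at the tray. Origin at bench level; own -x is the front, facing the robot, +y left. Reader: pale antenna panel at x = 33 to 51, y = 2 to 102 mm, 117 mm high; blue barrel behind it at y = 40 to 84 mm, 98 mm high.
- tray_mid (a point): Centre of the tray's blue floor, 6 mm above the bench, at x = -55 mm, y = 0 of the station; axes as the station. The tray is 140 mm (x) by 280 mm (y) inside; its rim stands 12 mm above the floor.
- trigger (a joint): Orange trigger of the reader: 0 released, 0.28 rad fully squeezed (stop). Sprung, it returns by itself; at the pad it takes about 4 N to start and 7 N when fully squeezed. It swings level about an upright pivot beside the barrel.
- trigger_pad (a point): Where a finger presses: on the middle line of the trigger bar (58 mm long, 12 mm thick, 22 mm high), 42 mm from its pivot, 75 mm above the bench. The front face is 6 mm ahead of it (station -x). Squeezed, it moves about 12 mm towards the grip (station +x). In front, 40 mm are free up to the antenna panel.
- grip_back (a point): On the rear (+x) face of the reader's fixed dark grip, behind the trigger pad, 75 mm above the bench; axes as the station. The grip is a bar 34 mm thick (x), 58 to 92 mm above the bench, along y from 40 to -77 mm of the station, free behind. Trigger and grip together measure 60 mm along x here released, 48 mm squeezed between two fingers.
- dial_box: Reader power control, fixed: grey box 105 x 105 mm, 60 mm high, black top with the numbers 0 to 7 in a ring; origin at the centre of its underside. Seen from the robot's side, 0 is at the lower left and the numbers rise clockwise.
- sleeve (a joint): Angle of the power sleeve: number k is at k x 0.628 rad (5 at 3.142, 7 at 4.398), growing clockwise seen from above. It clicks into a detent at every number (about 0.1 N m to leave one) and snaps to the nearest when let go; end stops just beyond 0 and 7.
- sleeve_grip (a point): On the upright axis of the black knurled sleeve (51 mm across, its sides from 62 to 92 mm above the bench), 78 mm above the bench: the height to grip. A white line on the sleeve's top and side points at the number. Axes turn with the sleeve.
- logger_blue: Handheld data logger with blue end caps, a box 110 mm (own x) by 36 mm (own y) by 30 mm (own z), 0.1 to 0.2 kg, origin at its middle. Starts flat in a bay of the shut case; not always present (None if absent).
- logger_red: Handheld data logger with red end caps, a box 110 mm (own x) by 36 mm (own y) by 30 mm (own z), 0.1 to 0.2 kg, origin at its middle. Starts flat in a bay of the shut case; not always present (None if absent).
- logger_yellow: Handheld data logger with yellow end caps, a box 110 mm (own x) by 36 mm (own y) by 30 mm (own z), 0.1 to 0.2 kg, origin at its middle. Starts flat in a bay of the shut case; not always present (None if absent).
- logger_green: Handheld data logger with green end caps, a box 110 mm (own x) by 36 mm (own y) by 30 mm (own z), 0.1 to 0.2 kg, origin at its middle. Starts flat in a bay of the shut case; not always present (None if absent).
- pliers: Pliers with red grips, 160 mm long, 18 mm high; a bystander, not part of the job. Origin: centre of its underside.
- plug_a: Small brown plug block, 50 x 22 x 18 mm; a bystander, not part of the job. Origin: centre of its underside.
- plug_b: Small brown plug block, 50 x 22 x 18 mm; a bystander, not part of the job. Origin: centre of its underside.
- torch: Bright green hand torch lying down, 130 mm long, 34 mm high; a bystander, not part of the job. Origin: centre of its underside.
- note_block: Yellow note block 75 x 75 x 23 mm; a bystander, not part of the job. Origin: centre of its underside.
Not all that is in view belongs to the job. Several things have the shape of the dial_box; the one meant has the colours described above.

How it is judged:
On the way, in this order (a step that is already met when the one before it is completed fails the run):
1. the lid is open past its balance point and stays so by itself, not held (value of joint case_lid above 1.6 rad and velocity of joint case_lid between -0.1 and 0.1 rad/s and contact force between case and the fingers below 0.1 N), for 0.4 s.
2. every logger lies in the tray, released (x of logger_blue in the frame of station between -0.115 and 0.005 m and y of logger_blue in the frame of station between -0.128 and 0.128 m and z of each of logger_blue, logger_red, logger_yellow, logger_green in the frame of station below 0.03 m and contact force between each of logger_blue, logger_red, logger_yellow, logger_green and the fingers below 0.1 N and linear speed of each of logger_blue, logger_red, logger_yellow, logger_green below 0.05 m/s and x of logger_red in the frame of station between -0.115 and 0.005 m and y of logger_red in the frame of station between -0.128 and 0.128 m and x of logger_yellow in the frame of station between -0.115 and 0.005 m and y of logger_yellow in the frame of station between -0.128 and 0.128 m and x of logger_green in the frame of station between -0.115 and 0.005 m and y of logger_green in the frame of station between -0.128 and 0.128 m), for 0.2 s.
3. with all loggers in the tray and the sleeve at 5, the trigger is held squeezed (all of step 2 and value of joint trigger above 0.22 rad and value of joint sleeve between 2.9216 and 3.3616 rad), for 0.3 s.
4. the trigger is released (value of joint trigger below 0.05 rad), for 0.2 s.
At the end, for the whole second after the job is handed in: Every logger present rests on the tray's floor inside its rim (its middle within 60 mm in x and 128 mm in y of the tray's middle and under 30 mm above the bench), released and still; the sleeve is at 5 (within 0.22 rad), the trigger released (under 0.05 rad), the lid shut (under 0.06 rad) (all of step 2 and value of joint sleeve between 2.9216 and 3.3616 rad and value of joint trigger below 0.05 rad and value of joint case_lid below 0.06 rad); the robot touches nothing.
It fails at once if a bystander is moved by more than 50 mm (distance of any of pliers, plug_a, plug_b, torch, note_block from where it was at the start of the episode above 0.05 m).
Of logger_blue, logger_red, logger_yellow, logger_green only 2 to 4 are there at a start; the rules pass over those that are not, and their reading is None.
At some moment in a run one of logger_blue, logger_red, logger_yellow, logger_green may be knocked a few centimetres aside while the robot is not near it.
Once in a run the grip may slacken for a moment while it holds something.
It also fails if it takes over 210 s, if anything falls off the work surface, if the arm or the gripper's body presses on something with over 40 N, if the wrist force passes 120 N, or if a joint passes its speed limit or range.

## Working session

There is one attempt and no reset: what is moved stays moved. The work goes in short steps, Python scripts to look and compute and a shell command to move; the robot and the scene stay as the last step left them, time stands still between calls to the robot, and variables do not carry over. Pictures are saved under pics/ and viewed, about 12 in all and at most 16, crops included, and the job is handed in when it is done.

```bash
ls; mkdir -p pics
cat > h.py <<'E'
from bench import manip
import numpy as np, cv2
def cam(n):
    i=manip.camera_info(n);R=cv2.Rodrigues(np.array(i["rvec"],float))[0]
    return np.array(i["K"]),R,np.array(i["tvec"],float).ravel()
def shot(n,name):
    p,d=manip.read_camera(n);cv2.imwrite(f"pics/{name}.png",cv2.cvtColor(p,cv2.COLOR_RGB2BGR));np.save(f"pics/{name}.npy",d);return p,d
def world(n,d):
    K,R,t=cam(n);v,u=np.mgrid[:d.shape[0],:d.shape[1]]
    c=np.stack([(u-K[0,2])/K[0,0]*d,(v-K[1,2])/K[1,1]*d,d],-1)
    w=(c-t)@R; w[d==0]=np.nan; return w
def proj(n,P):
    K,R,t=cam(n);c=R@np.array(P,float)+t;p=K@c;return p[:2]/p[2]
E
python3 - <<'E'
from h import *
for n in("top","side"):
    p,d=shot(n,n+"0");K,R,t=cam(n);print(n,K[0,0],-R.T@t,R[2])
print(manip.observe())
a=cv2.imread("pics/top0.png");b=cv2.imread("pics/side0.png")
cv2.imwrite("pics/top0b.png",cv2.resize(a,(800,600)))
cv2.imwrite("pics/side0b.png",cv2.resize(b,(800,600)))
E
```

```text
pics
top 399.01510959014456 [ 0.25046359 -0.0511512   1.34533587] [ 0.18253039 -0.0068162  -0.98317658]
side 409.8016577738934 [0.35896348 0.80781846 0.95828351] [ 0.10673676 -0.69169213 -0.71426134]
{'clock': 0.1, 'joint_pos': array([ 1.11869962e+00,  1.81471324e-01,  1.60790490e+00,  6.28694492e-06,
        1.35380045e+00, -2.06292427e-01]), 'qvel': array([-0.00238573, -0.00167548, -0.00239113, -0.00038348,  0.00035197,
       -0.00051289]), 'joint_torque': array([ 9.69428111e-04, -4.45883381e+01, -3.52237022e+01, -2.47641692e-04,
        4.18776952e-03,  7.07138292e-05]), 'tcp_pos': array([0.13968218, 0.55728332, 0.24147316]), 'eef_rot': array([ 1.22593605e-01,  9.92456639e-01, -7.48487517e-04, -2.58945564e-04]), 'contact_force': array([ 0.12146357, -0.44256997,  0.17691436]), 'moment': array([ 0.00052035,  0.00422552, -0.00370293]), 'opening': 0.08562565484716539}
```

View pics/top0b.png

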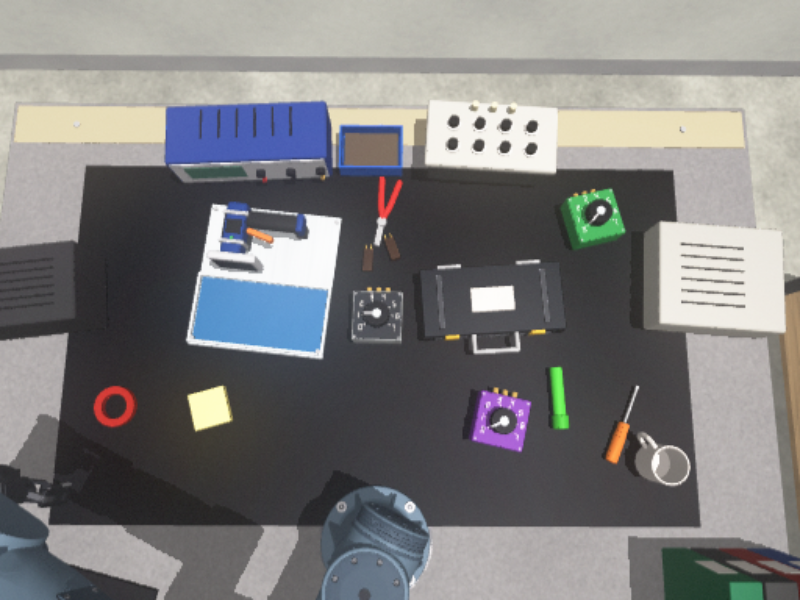

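View pics/side0b.png

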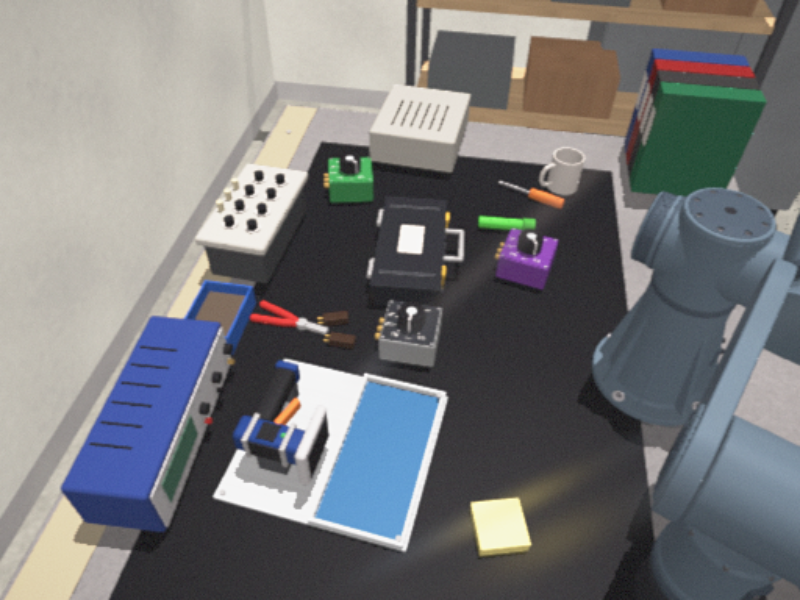

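The top view shows the station at the left (blue tray around (262,315) of 800x600), the grey dial box with black top at (377,315), the case at (492,300) with its pull bar at (495,348), and the trigger (orange) at (260,236). The side view agrees. Next I measure them in both views.

```bash
cat > m.py <<'E'
from h import *
def rect(P):
    c,s,a=cv2.minAreaRect((P[:,:2]*1000).astype(np.float32));return np.round(c,1),np.round(s,1),round(a,2)
S=lambda x0,y0,x1,y1:(slice(int(y0*.64),int(y1*.64)),slice(int(x0*.64),int(x1*.64)))
for n,rg in (("top",dict(tray=(170,180,360,370),case=(400,250,590,345),bar=(455,325,535,365),dial=(340,280,415,350),trig=(240,220,280,250))),
             ("side",dict(tray=(210,350,460,550),case=(360,190,470,300),bar=(440,220,470,270),dial=(370,290,450,370),trig=(265,390,310,430)))):
    p=cv2.cvtColor(cv2.imread(f"pics/{n}0.png"),cv2.COLOR_BGR2HSV).astype(int);w=world(n,np.load(f"pics/{n}0.npy"))
    g=lambda k:(p[S(*rg[k])].reshape(-1,3),w[S(*rg[k])].reshape(-1,3))
    c,P=g("tray");m=(c[:,0]>95)&(c[:,0]<110)&(c[:,1]>150)&(P[:,2]<.03);print(n,"tray",rect(P[m]),np.median(P[m,2]))
    m=(c[:,1]<40)&(c[:,2]>150)&(P[:,2]<.03);print("plate",rect(P[m]),np.median(P[m,2]))
    c,P=g("case");m=(P[:,2]>.054)&(P[:,2]<.066);print("lid",rect(P[m]),np.median(P[m,2]),m.sum())
    c,P=g("bar");m=(P[:,2]>.03)&(P[:,2]<.07)&(c[:,1]<60)&(c[:,2]>100);print("bar",rect(P[m]),np.median(P[m,2]),P[m].mean(0))
    c,P=g("dial");m=(P[:,2]>.054)&(P[:,2]<.066);print("dial",rect(P[m]),np.median(P[m,2]),m.sum());m=P[:,2]>.08;print("sleeve",rect(P[m]),np.nanmax(P[m,2]),np.median(P[m,2]),P[m].mean(0))
    c,P=g("trig");m=(c[:,0]<15)&(c[:,1]>150);print("trig",rect(P[m]),np.median(P[m,2]),m.sum(),P[m].mean(0))
E
python3 m.py
python3 - <<'E'
from h import *
a=cv2.imread("pics/top0.png");b=cv2.imread("pics/side0.png")
A=cv2.resize(a[175:230,215:270],(400,400),interpolation=2);B=cv2.resize(b[185:240,235:290],(400,400),interpolation=2)
C=cv2.resize(a[125:180,125:200],(400,293),interpolation=2)
cv2.imwrite("pics/dial.png",np.hstack([A,B]))
E
```

```text
top tray (array([454.3, 378.3]), array([98.9, 60.3]), 33.99) 0.0077514191067634556
plate (array([547.9, 250. ]), array([299.9, 320.5]), 84.0) 0.007443385496177737
lid (array([ 483.8, -217.9]), array([168.6, 346.6]), 3.83) 0.05884129531374957 3850
bar (array([ 404.3, -248.8]), array([ 40.4, 100.2]), 4.56) 0.05455764383134008 [ 0.39698127 -0.24921885  0.05429757]
dial (array([4.599e+02, 2.000e-01]), array([103.6, 104.7]), 0.35) 0.06080694609616352 763
sleeve (array([459.4,  -0.6]), array([50.4, 49.3]), 19.08) 0.09841141299402138 0.09225426800932035 [ 4.58998806e-01 -1.73526109e-04  9.20568408e-02]
trig (array([622.5, 248.7]), array([54.7,  8.4]), 62.33) nan 48 [nan nan nan]
side tray (array([0., 0.]), array([0., 0.]), 0.0) nan
plate (array([546.1, 240.6]), array([309.9, 319.5]), 84.04) 0.006790507082624138
lid (array([ 478.6, -242.4]), array([184.5, 304.5]), 3.99) 0.05842692021509199 2548
bar (array([ 407.3, -246.5]), array([ 39.8, 100.8]), 5.75) 0.05388312614784006 [ 0.39989319 -0.24145077  0.05361589]
dial (array([460.3, -22.5]), array([157.6, 104.8]), 88.74) 0.06053014047113481 704
sleeve (array([461.4,   3. ]), array([50. , 51.9]), 58.05) 0.09764067436173031 0.09168187984617768 [0.45996776 0.00616349 0.09091463]
trig (array([644.9, 241.4]), array([52.3, 55.7]), 66.18) 0.08156621402484579 74 [0.6250966  0.25003003 0.07931553]
  return _methods._mean(a, axis=axis, dtype=dtype,
  ret = ret.dtype.type(ret / rcount)
```

View pics/dial.png

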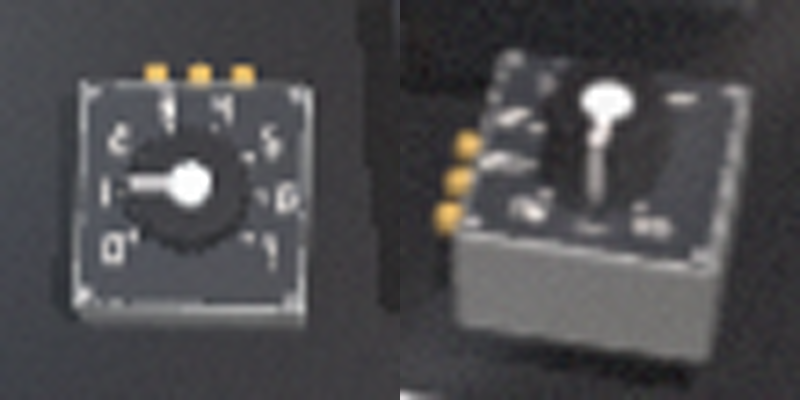

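The dial's white line points at 1, so it needs four clicks (144°) clockwise. Now I refine the fits for case and station.

```bash
cat > m2.py <<'E'
from h import *
from scipy.optimize import minimize
def fit(P,L,W,n):   # robust: maximise overlap of pixels in given-size rectangle
    P=P[:,:2]*1000;best=None
    for a in np.radians(np.arange(-12,12.1,.5)):
        R=np.array([[np.cos(a),-np.sin(a)],[np.sin(a),np.cos(a)]]);q=P@R
        lo,hi=np.percentile(q,2,0),np.percentile(q,98,0);ar=np.prod(hi-lo)
        if best is None or ar<best[0]:best=(ar,a,R@((lo+hi)/2),hi-lo)
    print(n,"yaw",round(np.degrees(best[1]),1),"c",best[2].round(1),"size",best[3].round(1))
for n,b in(("top",(170,180,360,370)),("side",(210,350,460,550))):
    S=lambda x0,y0,x1,y1:(slice(int(y0*.64),int(y1*.64)),slice(int(x0*.64),int(x1*.64)))
    im=cv2.imread(f"pics/{n}0.png");h=cv2.cvtColor(im,cv2.COLOR_BGR2HSV).astype(int);w=world(n,np.load(f"pics/{n}0.npy"))
    c,P=h[S(*b)].reshape(-1,3),w[S(*b)].reshape(-1,3)
    m=(c[:,0]>95)&(c[:,0]<115)&(c[:,1]>150)&(P[:,2]<.02)&(P[:,0]<.62);fit(P[m],140,280,n+" tray");print(np.median(P[m,2]))
    b=dict(top=(400,250,590,345),side=(350,180,480,310))[n]
    c,P=h[S(*b)].reshape(-1,3),w[S(*b)].reshape(-1,3)
    m=(P[:,2]>.055)&(P[:,2]<.062)&(P[:,0]>.415);fit(P[m],145,298,n+" lid")
    m=(P[:,2]>.067)&(P[:,2]<.12);print("high",rectm(P[m]) if 0 else (np.nanmin(P[m],0),np.nanmax(P[m],0)) if m.any() else 0)
    b=dict(top=(455,325,535,365),side=(440,220,470,270))[n]
    c,P=h[S(*b)].reshape(-1,3),w[S(*b)].reshape(-1,3)
    m=(P[:,2]>.03)&(P[:,2]<.07)&(c[:,2]>90)&(P[:,0]<.40);print("bar",(np.median(P[m],0)*1000).round(1),np.ptp(P[m],0).round(3))
    b=dict(top=(240,220,280,250),side=(265,390,310,430))[n]
    c,P=h[S(*b)].reshape(-1,3),w[S(*b)].reshape(-1,3)
    m=(c[:,0]<18)&(c[:,1]>130)&(P[:,2]>.08)&(P[:,2]<.09)
    q=P[m]*1000;i=np.argsort(q[:,1]);print("trig top",q[i][:3].round(0).tolist(),q[i][-3:].round(0).tolist(),q.mean(0).round(0))
    b=dict(top=(215,195,315,275),side=(230,350,340,480))[n]
    c,P=h[S(*b)].reshape(-1,3),w[S(*b)].reshape(-1,3)
    m=(P[:,2]>.112)&(P[:,2]<.125);fit(P[m],18,100,n+" panel")
    m=(P[:,2]>.088)&(P[:,2]<.096)&(c[:,2]<80);fit(P[m],34,117,n+" grip")
E
python3 m2.py
```

```text
top tray yaw -9.5 c [449.5 361.7] size [59.3 61.1]
0.0077514191067634556
top lid yaw 5.0 c [ 496.  -239.9] size [139.7 287.5]
high (array([ 0.44410663, -0.34357735,  0.06713111]), array([ 0.52192982, -0.13635363,  0.06911066]))
bar [ 389.7 -246.1   54.6] [0.017 0.098 0.011]
trig top [[614.0, 223.0, 88.0], [612.0, 224.0, 82.0], [618.0, 224.0, 83.0]] [[639.0, 271.0, 82.0], [630.0, 272.0, 88.0], [638.0, 274.0, 85.0]] [625. 248.  86.]
top panel yaw -5.0 c [570.1 288.4] size [16.8 80.8]
top grip yaw 2.5 c [615.3 247.8] size [111.3 128.1]Traceback (most recent call last):
  File "m2.py", line 14, in <module>
    m=(c[:,0]>95)&(c[:,0]<115)&(c[:,1]>150)&(P[:,2]<.02)&(P[:,0]<.62);fit(P[m],140,280,n+" tray");print(np.median(P[m,2]))
                                                                      ~~~^^^^^^^^^^^^^^^^^^^^^^^^
  File "m2.py", line 7, in fit
    lo,hi=np.percentile(q,2,0),np.percentile(q,98,0);ar=np.prod(hi-lo)
          ~~~~~~~~~~~~~^^^^^^^
    return _quantile_unchecked(
        a, q, axis, out, overwrite_input, method, keepdims, weights)
    return _ureduce(a,
                    func=_quantile_ureduce_func,
    ...<5 lines>...
                    overwrite_input=overwrite_input,
                    method=method)
    r = func(a, **kwargs)
    result = _quantile(arr,
                       quantiles=q,
    ...<2 lines>...
                       out=out,
                       weights=wgt)
    slices_having_nans = np.isnan(arr[-1, ...])
                                  ~~~^^^^^^^^^
IndexError: index -1 is out of bounds for axis 0 with size 0
```

```bash
cat >> h.py <<'E'
def plane(n,uv,z):
    K,R,t=cam(n);uv=np.asarray(uv,float).reshape(-1,2);r=np.c_[uv,np.ones(len(uv))]@np.linalg.inv(K).T@R;o=-R.T@t
    return o+r*((z-o[2])/r[:,2])[:,None]
E
cat > m3.py <<'E'
from h import *
import warnings;warnings.simplefilter("ignore")
S=lambda m,b:(lambda k:(k.__setitem__((slice(int(b[1]*.64),int(b[3]*.64)),slice(int(b[0]*.64),int(b[2]*.64))),1),(m&(k>0)))[1])(np.zeros(m.shape,np.uint8))
for n in("top","side"):
    im=cv2.imread(f"pics/{n}0.png");h=cv2.cvtColor(im,cv2.COLOR_BGR2HSV).astype(int);d=np.load(f"pics/{n}0.npy");w=world(n,d)
    B=dict(top=(180,260,345,365),side=(310,370,460,550))[n]
    m=S((h[...,0]>98)&(h[...,0]<112)&(h[...,1]>120)&(h[...,2]>100),B)
    k,l,st,ce=cv2.connectedComponentsWithStats(m.astype(np.uint8));j=1+np.argmax(st[1:,4]);v,u=np.where(l==j)
    P=plane(n,np.c_[u,v],.006);print(n,"tray",len(u),cv2.minAreaRect((P[:,:2]*1000).astype(np.float32)),"depth valid",np.mean(d[v,u]>0),np.nanmedian(w[v,u,2]))
    B=dict(top=(240,220,280,250),side=(265,390,310,430))[n]
    m=S((h[...,0]<18)&(h[...,1]>130)&(h[...,2]>120),B);v,u=np.where(m);P=plane(n,np.c_[u,v],.086)*1000
    i=np.argsort(P[:,1]);print("trig",len(u),P[i[:4]].round(0)[:,:2].tolist(),P[i[-4:]].round(0)[:,:2].tolist(),cv2.minAreaRect(P[:,:2].astype(np.float32)))
    B=dict(top=(400,250,590,345),side=(350,180,480,310))[n]
    m=S((w[...,2]>.053)&(w[...,2]<.063),B);v,u=np.where(m);P=w[v,u]
    P=P[(P[:,0]>.41)]; print("lid",cv2.minAreaRect((P[:,:2]*1000).astype(np.float32)))
    m=S((h[...,1]<40)&(h[...,2]>200),B);v,u=np.where(m);P=plane(n,np.c_[u,v],.058);k=np.median(P,0);P=P[np.linalg.norm(P-k,axis=1)<.06];print("label",cv2.minAreaRect((P[:,:2]*1000).astype(np.float32)))
    # reader heights
    B=dict(top=(215,195,320,275),side=(230,350,340,480))[n]
    for a,b in((.086,.096),(.096,.104),(.108,.125)):
        m=S((w[...,2]>a)&(w[...,2]<b),B);P=w[m>0]*1000;print(a,len(P),cv2.minAreaRect(P[:,:2].astype(np.float32)) if len(P)>3 else 0)
E
python3 m3.py
```

```text
top tray 3153 ((469.333984375, 255.8258819580078), (274.57232666015625, 135.05992126464844), 83.86839294433594) depth valid 0.9965112591183001 0.007290006305622636
trig 62 [[611.0, 223.0], [614.0, 223.0], [618.0, 223.0], [611.0, 226.0]] [[638.0, 270.0], [631.0, 273.0], [634.0, 273.0], [638.0, 273.0]] ((624.2078247070312, 248.03993225097656), (56.78266906738281, 12.137835502624512), 66.00923919677734)
lid ((489.0713195800781, -218.48817443847656), (163.43789672851562, 345.9176025390625), 2.9094290733337402)
label ((497.22515869140625, -242.4058837890625), (49.99259567260742, 89.00001525878906), 4.027778148651123)
0.086 465 ((618.5084228515625, 244.22799682617188), (167.38925170898438, 131.26805114746094), 81.85200500488281)
0.096 414 ((620.2444458007812, 242.94210815429688), (165.90655517578125, 131.17025756835938), 83.8682632446289)
0.108 162 ((569.2662353515625, 288.0317687988281), (85.34627532958984, 21.079967498779297), 84.61872100830078)
side tray 4674 ((469.2669677734375, 253.11981201171875), (270.44482421875, 133.9729766845703), 83.8702621459961) depth valid 0.9942233632862645 0.006760628399967124
trig 124 [[621.0, 222.0], [618.0, 225.0], [620.0, 225.0], [623.0, 226.0]] [[632.0, 274.0], [635.0, 274.0], [637.0, 274.0], [624.0, 275.0]] ((622.821533203125, 250.98428344726562), (54.14691925048828, 19.18450927734375), 67.9408950805664)
lid ((500.942626953125, -248.88925170898438), (210.97816467285156, 444.7284240722656), 18.624605178833008)
label ((496.57183837890625, -242.29515075683594), (52.05474853515625, 91.34475708007812), 3.749579668045044)
0.086 747 ((616.6889038085938, 251.49322509765625), (174.92506408691406, 133.56651306152344), 79.57403564453125)
0.096 646 ((614.4617919921875, 253.4137725830078), (168.7192840576172, 135.8525848388672), 76.94718933105469)
0.108 290 ((570.6678466796875, 298.3747253417969), (99.65059661865234, 19.94235610961914), 83.09867095947266)
```

Measured in both views:
- Tray middle: (469,254), yaw -6.1°.
- Case centre: (497,-242), yaw about 4.2°.
- Bar: about (389,-249), top at z 54, which fits the stated 50 mm centre.
- Sleeve axis: (460,0).
- Trigger middle: (624,249).

First I move to the bar.

```bash
python3 -m inch '[[[260,-357,0,-1.25],[260,-357,0,-1.25],[260,-357,0,-1.25],[260,-357,0,-1.25],[260,-357,0,-1.25],[260,-357,0,-1.25],[260,-357,0,-1.25],[260,-357,0,-1.25],[260,-357,0,-1.25],[260,-357,0,-1.25],[260,-357,0,-1.25],[260,-357,0,-1.25]]]' 38 25
python3 -m inch '[[[-11,-449,-120,0],[-11,-449,-120,0],[-11,-449,-120,0],[-11,-449,-120,0],[-11,-449,-120,0],[-11,-449,-120,0],[-11,-449,-120,0],[-11,-449,-120,0],[-11,-449,-120,0],[-11,-449,-120,0],[-11,-449,-120,0],[-11,-449,-120,0]]]'
```

```text
clock: 1.1
tcp_pos: [0.4024, 0.197, 0.2422]
eef_rot: [0.682, 0.731, -0.0, 0.001]
contact_force: [0.1, -0.0, 0.2]
opening: 0.0326
clock: 2.1
tcp_pos: [0.3882, -0.2529, 0.121]
eef_rot: [0.681, 0.732, -0.001, 0.0]
contact_force: [0.8, 0.4, 0.1]
opening: 0.0327
```

```bash
python3 -m inch '[[[1,3,-40,0],[1,3,-75,0],[1,3,-75,0],[1,3,-75,0],[1,3,-75,0]]]'
python3 - <<'E'
from h import *
p,d=shot("side","s1");b=cv2.imread("pics/s1.png")[100:220,200:330]
p,d=shot("top","t1");a=cv2.imread("pics/t1.png")[140:260,250:380]
cv2.imwrite("pics/bar1.png",np.hstack([cv2.resize(a,(400,369)),cv2.resize(b,(400,369))]))
E
```

```text
clock: 2.52
tcp_pos: [0.3907, -0.2452, 0.0486]
eef_rot: [0.68, 0.733, 0.0, 0.0]
contact_force: [1.0, -0.1, -0.4]
opening: 0.0326
```

View pics/bar1.png

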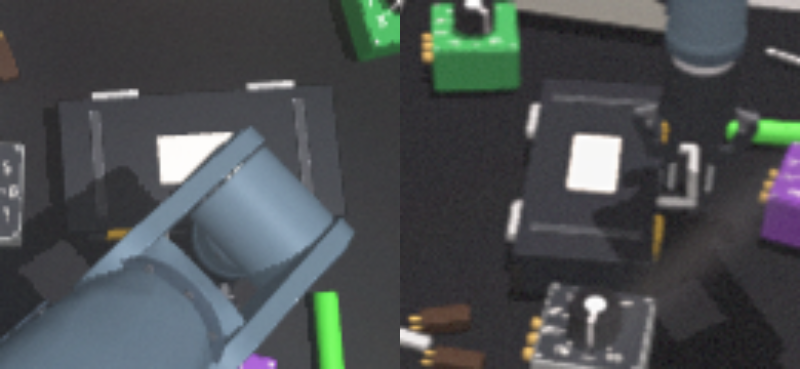

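The side crop shows the fingers either side of the bar at (688,180), clear of the lid edge. I close on it.

```bash
python3 -m inch '[[[0,0,0,0],[0,0,0,0],[0,0,0,0],[0,0,0,0],[0,0,0,0],[0,0,0,0]]]' 0 40
python3 - <<'E'
import numpy as np
r=181
for a in np.arange(0,1.8,.15).tolist()+[1.72]:
    t=a+.044; d=r*(np.cos(.044)-np.cos(t)); print(round(a,2),(d*np.cos(.073)).round(),(d*np.sin(.073)).round(),(r*(np.sin(t)-np.sin(.044))).round())
E
```

```text
clock: 3.12
tcp_pos: [0.388, -0.2464, 0.0492]
eef_rot: [0.68, 0.734, -0.002, -0.001]
contact_force: [-16.6, -2.3, 17.9]
opening: 0.0083
0.0 0.0 0.0 0.0
0.15 3.0 0.0 27.0
0.3 10.0 1.0 53.0
0.45 21.0 2.0 78.0
0.6 36.0 3.0 101.0
0.75 54.0 4.0 121.0
0.9 74.0 5.0 139.0
1.05 97.0 7.0 153.0
1.2 122.0 9.0 163.0
1.35 149.0 11.0 170.0
1.5 176.0 13.0 173.0
1.65 203.0 15.0 172.0
1.72 215.0 16.0 170.0
```

```bash
python3 -m inch '[[[-3,0,2,0],[-2,0,15,0],[0,0,29,0],[3,0,42,0],[7,1,55,0],[12,1,68,0],[18,2,80,0],[25,2,92,0],[33,3,103,0],[42,3,113,0],[51,4,123,0],[51,4,123,0]]]'
```

```text
clock: 4.12
tcp_pos: [0.4417, -0.2428, 0.174]
eef_rot: [0.68, 0.733, -0.001, 0.002]
contact_force: [-10.0, -3.1, 9.1]
opening: 0.0086
```

```bash
python3 -m inch '[[[8,0,11,0],[18,1,20,0],[29,2,28,0],[41,3,34,0],[53,4,40,0],[66,5,45,0],[81,6,49,0],[95,7,52,0],[109,8,53,0],[123,9,54,0],[137,10,54,0],[148,11,53,0]]]'
python3 -m inch '[[[6,1,-1,0],[10,1,-2,0],[10,1,-2,0],[10,1,-2,0]]]'
```

```text
clock: 5.12
tcp_pos: [0.5901, -0.2318, 0.2256]
eef_rot: [0.68, 0.733, -0.001, 0.002]
contact_force: [-1.3, -6.0, 2.0]
opening: 0.0079
clock: 5.45
tcp_pos: [0.6002, -0.231, 0.2242]
eef_rot: [0.68, 0.733, -0.0, 0.003]
contact_force: [0.5, -5.1, 5.2]
opening: 0.0079
```

```bash
python3 -m inch '[[[0,0,0,0],[0,0,0,0],[0,0,0,0],[0,0,15,0],[0,0,45,0],[0,0,80,0],[-30,0,110,0],[-70,0,120,0],[-110,0,120,0],[-110,0,120,0]]]' 40 40
python3 - <<'E'
from h import *
p,d=shot("side","s2");b=cv2.imread("pics/s2.png")
p,d=shot("top","t2");a=cv2.imread("pics/t2.png")
cv2.imwrite("pics/o2.png",np.hstack([cv2.resize(a[120:300,230:400],(400,424)),cv2.resize(b[60:240,190:360],(400,424))]))
E
```

```text
clock: 6.28
tcp_pos: [0.4835, -0.2278, 0.3412]
eef_rot: [0.68, 0.733, -0.001, -0.002]
contact_force: [0.8, -0.6, -0.7]
opening: 0.0336
```

View pics/o2.png

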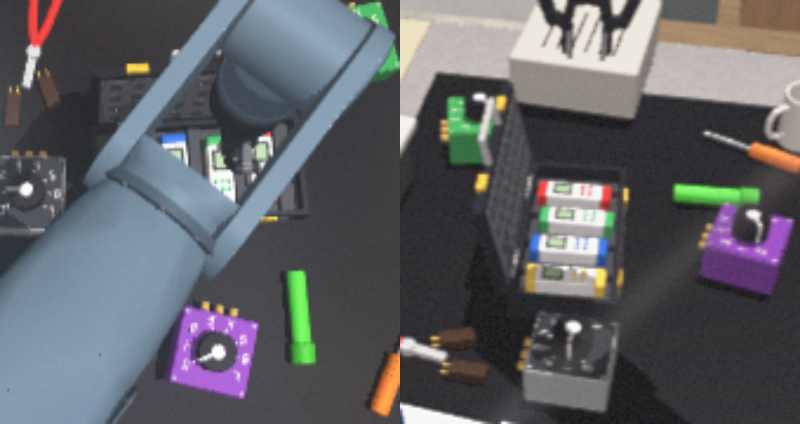

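The lid stays open. All four bays are filled, from -y to +y red, green, blue, yellow (side crop (575,192) to (568,280)). I measure the loggers from the side view and, with the arm moved over the tray, the top view.

```bash
python3 -m inch '[[[-60,150,-30,-0.5],[-60,350,-60,-1.4],[-60,350,-60,-1.4],[-60,350,-60,-1.4],[-60,350,-60,-1.4],[-60,350,-60,-1.4],[-60,350,-60,-1.4],[-60,350,-60,-1.4],[-60,350,-60,-1.4],[-60,350,-60,-1.4],[-60,350,-60,-1.4],[-60,350,-60,-1.4]]]'
cat > lg.py <<'E'
from h import *
import sys,warnings;warnings.simplefilter("ignore")
# per-colour end caps on top face plane z (arg), box region in world
z0,x0,x1,y0,y1,tag=[float(a) for a in sys.argv[1:6]]+[sys.argv[6]]
for n in("top","side"):
    p,d=shot(n,n+tag);h=cv2.cvtColor(p,cv2.COLOR_RGB2HSV).astype(int);w=world(n,d)
    u,v=np.meshgrid(np.arange(512),np.arange(384));reg=(w[...,0]>x0)&(w[...,0]<x1)&(w[...,1]>y0)&(w[...,1]<y1)&(w[...,2]>z0-.008)&(w[...,2]<z0+.006)
    for c,(a,b) in dict(red=(0,8),yellow=(18,32),green=(50,85),blue=(100,125)).items():
        hh=h[...,0];m=reg&(h[...,1]>110)&(h[...,2]>60)&(((hh>=a)&(hh<=b))|((c=="red")&(hh>172)))
        if m.sum()<6: print(n,c,"-",m.sum());continue
        P=w[m]*1000;P=P[np.linalg.norm(P-np.median(P,0),axis=1)<75]
        r=cv2.minAreaRect(P[:,:2].astype(np.float32));print(n,c,m.sum(),"c",np.round(r[0]),"s",np.round(r[1]),"a",round(r[2],1),"z",np.median(P[:,2]).round(1))
E
python3 lg.py 0.038 0.42 0.56 -0.39 -0.09 3
```

```text
clock: 7.38
tcp_pos: [0.4291, 0.123, 0.281]
eef_rot: [0.992, 0.125, -0.0, -0.0]
contact_force: [-0.2, -1.4, -0.5]
opening: 0.0339
top red 88 c [ 505. -332.] s [104.  34.] a 4.0 z 37.4
top yellow 99 c [ 457. -152.] s [44. 34.] a 0.8 z 38.4
top green 67 c [ 455. -275.] s [30. 30.] a 2.8 z 38.3
top blue 80 c [ 463. -214.] s [41. 33.] a 1.8 z 37.4
side red 25 c [ 553. -328.] s [42. 11.] a 86.4 z 36.8
side yellow 38 c [ 539. -139.] s [13. 35.] a 10.2 z 37.9
side green 22 c [ 543. -265.] s [10. 33.] a 0.8 z 38.2
side blue 34 c [ 545. -203.] s [10. 36.] a 10.1 z 37.2
```

Logger tops are at z 37–38 (8+30, as expected). Middles are about red (503,-332), green (499,-270), blue (497,-208), yellow (493,-146), with yaw about 4°. I take yellow first.

```bash
python3 -m inch '[[[64,-269,-160,-0.17],[64,-269,-160,-0.17],[64,-269,-160,-0.17],[64,-269,-160,-0.17],[64,-269,-160,-0.17],[64,-269,-160,-0.17],[64,-269,-160,-0.17],[64,-269,-160,-0.17],[64,-269,-160,-0.17],[64,-269,-200,-0.17],[64,-269,-200,-0.17]]]' 60 40
python3 -m inch '[[[0,0,-30,0],[0,0,-46,0],[0,0,-46,0],[0,0,-46,0]]]'
```

```text
clock: 8.4
tcp_pos: [0.4897, -0.1468, 0.0757]
eef_rot: [0.999, 0.043, -0.004, -0.003]
contact_force: [-1.9, 1.6, -1.1]
opening: 0.0514
clock: 8.73
tcp_pos: [0.4928, -0.1476, 0.0356]
eef_rot: [0.999, 0.043, -0.001, -0.0]
contact_force: [-0.9, 0.3, 0.6]
opening: 0.0509
```

```bash
python3 -m inch '[[[0,0,-2,0],[0,0,-2,0],[0,0,-2,0],[0,0,-2,0],[0,0,-2,0],[0,0,-2,0]]]' 0 45
python3 - <<'E'
from h import *
p,d=shot("side","s4");cv2.imwrite("pics/g4.png",cv2.resize(cv2.imread("pics/s4.png")[100:220,200:360],(800,600)))
E
```

```text
clock: 9.23
tcp_pos: [0.4944, -0.1488, 0.0352]
eef_rot: [0.999, 0.042, 0.002, 0.001]
contact_force: [0.2, 1.7, 6.8]
opening: 0.0349
```

View pics/g4.png

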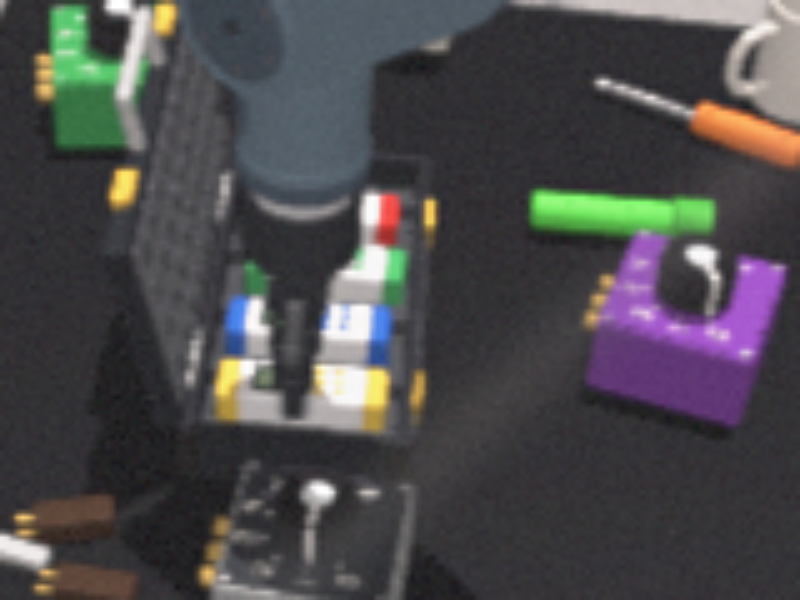

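Good grasp at the middle (opening 35 mm). I carry it to tray y = +96.

```bash
python3 -m inch '[[[0,0,40,0],[0,0,80,0],[0,10,115,0],[-15,498,115,-0.19],[-15,498,115,-0.19],[-15,498,115,-0.19],[-15,498,115,-0.19],[-15,498,115,-0.19],[-15,498,115,-0.19],[-15,498,115,-0.19],[-15,498,115,-0.19],[-15,498,115,-0.19]]]'
python3 -m inch '[[[0,123,0,0],[0,123,0,0],[0,123,0,0],[0,123,-40,0],[0,123,-80,0],[0,123,-80,0],[0,123,-80,0]]]'
```

```text
clock: 10.28
tcp_pos: [0.4809, 0.2353, 0.1489]
eef_rot: [0.999, -0.053, 0.0, -0.0]
contact_force: [0.8, -0.2, -2.2]
opening: 0.0349
clock: 10.87
tcp_pos: [0.4789, 0.3552, 0.0659]
eef_rot: [0.999, -0.053, -0.003, 0.002]
contact_force: [-0.6, 0.3, -1.0]
opening: 0.0348
```

```bash
python3 -m inch '[[[0,-6,-20,0],[0,-6,-30,0],[0,-6,-30,0],[0,-6,-30,0]]]'
python3 -m inch '[[[0,0,0,0],[0,0,0,0],[0,0,0,0],[0,0,0,0],[0,0,30,0],[0,0,70,0],[0,0,110,0],[0,0,110,0]]]' 60 45
```

```text
clock: 11.2
tcp_pos: [0.4823, 0.3502, 0.0398]
eef_rot: [0.999, -0.054, 0.001, -0.0]
contact_force: [0.1, 0.0, -1.1]
opening: 0.0351
clock: 11.87
tcp_pos: [0.4863, 0.3527, 0.1577]
eef_rot: [0.999, -0.053, 0.006, -0.003]
contact_force: [1.6, 0.5, 0.8]
opening: 0.0512
```

```bash
python3 -m inch '[[[18,-551,0,0.19],[18,-551,0,0.19],[18,-551,0,0.19],[18,-551,0,0.19],[18,-551,0,0.19],[18,-551,0,0.19],[18,-551,0,0.19],[18,-551,0,0.19],[18,-551,0,0.19],[18,-551,0,0.19],[18,-551,0,0.19],[18,-551,0,0.19]]]'
```

```text
clock: 12.87
tcp_pos: [0.4977, -0.1496, 0.1488]
eef_rot: [0.999, 0.042, 0.001, 0.0]
contact_force: [0.8, 0.7, -0.8]
opening: 0.0513
```

```bash
python3 lg.py 0.036 0.38 0.56 0.09 0.42 5; python3 -m inch '[[[0,-57,0,0],[0,-57,0,0],[0,-57,-40,0],[0,-57,-80,0],[0,-57,-100,0],[0,-57,-113,0],[0,-57,-113,0],[0,-57,-113,0]]]'
```

```text
top red - 0
top yellow 84 c [476. 348.] s [ 34. 104.] a 82.6 z 36.7
top green - 0
top blue - 0
side red - 0
side yellow 136 c [440. 358.] s [34. 30.] a 86.7 z 35.2
side green - 0
side blue - 0
clock: 13.63
tcp_pos: [0.4975, -0.2037, 0.0349]
eef_rot: [0.999, 0.042, -0.001, -0.001]
contact_force: [-0.1, 0.5, -0.3]
opening: 0.0513
```

Yellow lies at (476,348), top z 36.7, flat in the tray. I grip blue.

```bash
python3 -m inch '[[[0,-5,1,0],[0,-5,1,0],[0,-5,1,0],[0,-5,1,0],[0,-5,1,0],[0,-5,1,0],[0,-5,1,0]]]' 0 45
python3 -m inch '[[[0,0,40,0],[0,0,80,0],[0,10,115,0],[-25,494,115,-0.19],[-25,494,115,-0.19],[-25,494,115,-0.19],[-25,494,115,-0.19],[-25,494,115,-0.19],[-25,494,115,-0.19],[-25,494,115,-0.19],[-25,494,115,-0.19],[-25,494,115,-0.19]]]'
```

```text
clock: 14.22
tcp_pos: [0.4991, -0.2105, 0.0381]
eef_rot: [0.999, 0.042, 0.001, 0.001]
contact_force: [-0.2, -1.0, 6.6]
opening: 0.0348
clock: 15.22
tcp_pos: [0.4778, 0.1756, 0.1517]
eef_rot: [0.999, -0.053, 0.0, -0.0]
contact_force: [1.7, 0.3, -0.7]
opening: 0.035
```

```bash
python3 -m inch '[[[-5,113,0,0],[-5,113,0,0],[-5,113,0,0],[-5,113,-40,0],[-5,113,-75,0],[-5,113,-95,0],[-5,113,-105,0],[-5,113,-105,0],[-5,113,-105,0]]]'
```

```text
clock: 15.97
tcp_pos: [0.4739, 0.2865, 0.0469]
eef_rot: [0.999, -0.053, 0.0, -0.0]
contact_force: [-0.2, 0.3, -0.6]
opening: 0.0346
```

```bash
python3 -m inch '[[[0,0,-9,0],[0,0,-9,0],[0,0,-9,0]]]'; python3 -m inch '[[[0,0,0,0],[0,0,0,0],[0,0,0,0],[0,0,0,0],[0,0,30,0],[0,0,70,0],[0,0,110,0],[5,-250,112,0.19],[5,-250,112,0.19],[5,-250,112,0.19],[5,-250,112,0.19],[5,-250,112,0.19]]]' 60 45
python3 -m inch '[[[24,-350,0,0.1],[24,-350,0,0.1],[24,-350,0,0.1],[24,-350,0,0.1],[24,-350,0,0.1],[24,-350,0,0.1],[24,-350,0,0.1],[24,-350,0,0.1],[24,-350,0,0.1],[24,-350,0,0.1]]]'
```

```text
clock: 16.22
tcp_pos: [0.4741, 0.2865, 0.0381]
eef_rot: [0.999, -0.053, 0.001, -0.0]
contact_force: [-0.8, -0.1, -1.3]
opening: 0.0348
clock: 17.22
tcp_pos: [0.4774, 0.0802, 0.1494]
eef_rot: [0.999, 0.042, 0.001, 0.0]
contact_force: [0.7, -0.5, -0.5]
opening: 0.0511
clock: 18.05
tcp_pos: [0.5017, -0.2728, 0.1493]
eef_rot: [0.996, 0.089, 0.0, 0.001]
contact_force: [-0.1, 0.4, 0.5]
opening: 0.0512
```

```bash
python3 -m inch '[[[-2,2,-40,-0.1],[-2,2,-80,-0.1],[-2,2,-100,-0.1],[-2,2,-112,-0.1],[-2,2,-112,-0.1],[-2,2,-112,-0.1]]]'; python3 lg.py 0.036 0.38 0.56 0.09 0.42 6
```

```text
clock: 18.55
tcp_pos: [0.5028, -0.2714, 0.0422]
eef_rot: [0.999, 0.042, 0.003, 0.006]
contact_force: [-6.1, -9.8, 21.8]
opening: 0.0509
top red - 0
top yellow 84 c [477. 349.] s [ 34. 105.] a 83.2 z 36.1
top green - 0
top blue 64 c [486. 280.] s [80. 34.] a 0.1 z 34.9
side red - 0
side yellow 130 c [434. 361.] s [36. 25.] a 41.8 z 35.5
side green - 0
side blue 136 c [497. 292.] s [34. 67.] a 69.6 z 35.9
```

A finger is touching something (22 N upward). I raise it and look.

```bash
python3 -m inch '[[[0,0,60,0],[0,120,160,0],[0,240,160,0],[0,240,160,0],[0,240,160,0],[0,240,160,0],[0,240,160,0],[0,240,160,0],[0,240,160,0]]]'
python3 - <<'E'
from h import *
shot("side","s7");shot("top","t7")
b=cv2.imread("pics/s7.png");a=cv2.imread("pics/t7.png")
cv2.imwrite("pics/o7.png",np.hstack([cv2.resize(a[130:250,110:370],(800,369))[:, 400:],cv2.resize(b[100:220,230:360],(400,369))]))
E
python3 lg.py 0.038 0.40 0.57 -0.40 -0.09 8
```

```text
clock: 19.4
tcp_pos: [0.4999, -0.0216, 0.1992]
eef_rot: [0.999, 0.045, 0.002, -0.0]
contact_force: [0.9, 0.8, 0.3]
opening: 0.0512
top red 92 c [ 504. -331.] s [105.  34.] a 4.0 z 37.7
top yellow 29 c [ 428. -337.] s [27.  4.] a 89.6 z 36.4
top green 70 c [ 492. -266.] s [101.  35.] a 5.7 z 37.5
top blue - 0
side red 24 c [ 458. -330.] s [10. 33.] a 0.9 z 37.9
side yellow 19 c [ 418. -156.] s [ 3. 29.] a 6.3 z 36.3
side green 23 c [ 447. -268.] s [ 7. 33.] a 7.2 z 37.3
side blue - 0
```

View pics/o7.png

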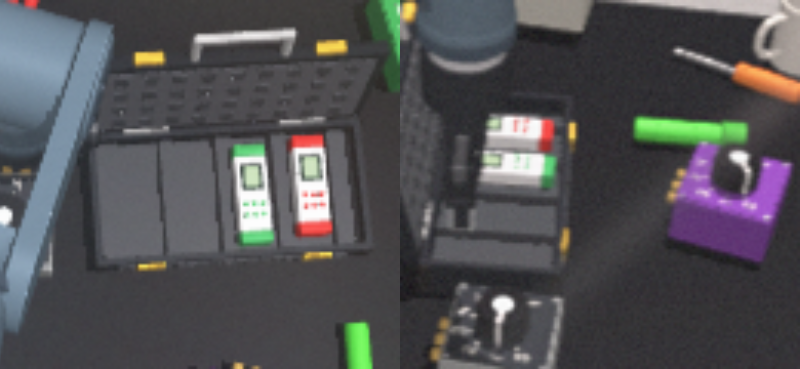

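Both remaining loggers lie flat: green at (492,-266) and red at (504,-331). My y was 5 mm off. Retry on green.

```bash
python3 -m inch '[[[-6,-245,-50,0],[-6,-245,-50,0],[-6,-245,-50,0],[-6,-245,-50,0],[-6,-245,-50,0],[-6,-245,-50,0],[-6,-245,-50,0],[-6,-245,-90,0],[-6,-245,-120,0],[-6,-245,-140,0],[-6,-245,-140,0]]]' 63
python3 -m inch '[[[0,0,-12,0],[0,0,-21,0],[0,0,-21,0],[0,0,-21,0]]]'
```

```text
clock: 20.52
tcp_pos: [0.4893, -0.2695, 0.0511]
eef_rot: [0.999, 0.04, -0.004, -0.004]
contact_force: [-0.4, 1.6, -1.1]
opening: 0.0537
clock: 20.85
tcp_pos: [0.4939, -0.2715, 0.0363]
eef_rot: [0.999, 0.042, 0.0, 0.0]
contact_force: [0.1, -0.4, 0.1]
opening: 0.0539
```

```bash
python3 -m inch '[[[0,4,1,0],[0,4,1,0],[0,4,1,0],[0,4,1,0],[0,4,1,0],[0,4,1,0],[0,4,1,0]]]' 0 45
python3 -m inch '[[[0,0,40,0],[0,0,80,0],[0,10,115,0],[-28,489,115,-0.19],[-28,489,115,-0.19],[-28,489,115,-0.19],[-28,489,115,-0.19],[-28,489,115,-0.19],[-28,489,115,-0.19],[-28,489,115,-0.19],[-28,489,115,-0.19],[-28,489,115,-0.19]]]'
```

```text
clock: 21.43
tcp_pos: [0.4948, -0.2681, 0.0385]
eef_rot: [0.999, 0.042, 0.001, 0.001]
contact_force: [-0.5, -0.8, 6.2]
opening: 0.0345
clock: 22.43
tcp_pos: [0.4707, 0.1193, 0.152]
eef_rot: [0.999, -0.053, -0.0, -0.0]
contact_force: [0.8, 0.1, -1.2]
opening: 0.0344
```

```bash
python3 lg.py 0.036 0.38 0.56 0.09 0.42 9
python3 - <<'E'
from h import *
b=cv2.imread("pics/side9.png");a=cv2.imread("pics/top9.png")
cv2.imwrite("pics/o9.png",np.hstack([cv2.resize(a[120:240,110:240],(400,369)),cv2.resize(b[220:360,130:300],(400,369))]))
E
```

```text
top red - 0
top yellow 83 c [476. 349.] s [ 33. 103.] a 82.7 z 36.0
top green - 0
top blue - 0
side red - 0
side yellow 139 c [442. 354.] s [34. 42.] a 66.1 z 35.4
side green - 0
side blue 144 c [472. 288.] s [ 35. 110.] a 84.0 z 35.7
```

View pics/o9.png

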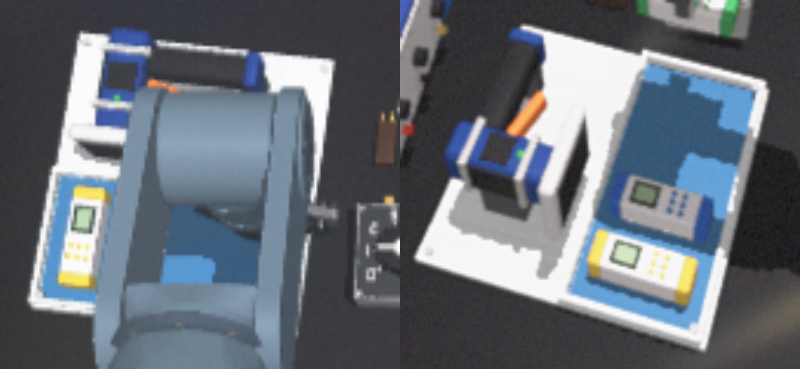

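Yellow and blue lie properly, blue at (472,288). I place green at about (466,218).

```bash
python3 -m inch '[[[-4,100,0,0],[-4,100,0,0],[-4,100,0,0],[-4,100,-40,0],[-4,100,-75,0],[-4,100,-95,0],[-4,100,-113,0],[-4,100,-113,0],[-4,100,-113,0],[-4,100,-113,0]]]'
```

```text
clock: 23.37
tcp_pos: [0.4678, 0.2168, 0.0391]
eef_rot: [0.999, -0.053, -0.0, -0.0]
contact_force: [-0.3, -1.1, -0.3]
opening: 0.0349
```

```bash
python3 -m inch '[[[0,0,-2,0],[0,0,-2,0],[0,0,-2,0],[0,0,-2,0],[0,0,30,0],[0,0,70,0],[0,0,110,0],[5,-250,112,0.19],[5,-250,112,0.19],[5,-250,112,0.19],[5,-250,112,0.19],[5,-250,112,0.19]]]' 60 45
python3 -m inch '[[[31,-341,0,0],[31,-341,0,0],[31,-341,0,0],[31,-341,0,0],[31,-341,0,0],[31,-341,0,0],[31,-341,0,0],[31,-341,0,0],[31,-341,0,0],[31,-341,0,0]]]'
```

```text
clock: 24.37
tcp_pos: [0.4717, 0.0121, 0.1512]
eef_rot: [0.999, 0.042, 0.001, 0.0]
contact_force: [0.9, -0.2, 0.1]
opening: 0.0512
clock: 25.2
tcp_pos: [0.5026, -0.3306, 0.1508]
eef_rot: [0.999, 0.04, 0.0, 0.001]
contact_force: [0.2, 0.6, 0.1]
opening: 0.0512
```

```bash
python3 -m inch '[[[0,0,-40,0],[0,0,-75,0],[0,0,-100,0],[0,0,-114,0],[0,0,-114,0],[0,0,-114,0],[0,0,-114,0]]]'; python3 -m inch '[[[0,0,1,0],[0,0,1,0],[0,0,1,0],[0,0,1,0],[0,0,1,0],[0,0,1,0],[0,0,1,0]]]' 0 45
python3 -m inch '[[[0,0,40,0],[0,0,80,0],[0,10,115,0],[-40,486,115,-0.19],[-40,486,115,-0.19],[-40,486,115,-0.19],[-40,486,115,-0.19],[-40,486,115,-0.19],[-40,486,115,-0.19],[-40,486,115,-0.19],[-40,486,115,-0.19],[-40,486,115,-0.19]]]'
```

```text
clock: 25.78
tcp_pos: [0.5034, -0.3267, 0.0376]
eef_rot: [0.999, 0.042, 0.0, 0.0]
contact_force: [0.3, -0.2, 0.2]
opening: 0.0508
clock: 26.37
tcp_pos: [0.5042, -0.3294, 0.04]
eef_rot: [0.999, 0.042, 0.002, 0.002]
contact_force: [-1.1, -4.4, 6.8]
opening: 0.0344
clock: 27.37
tcp_pos: [0.4701, 0.0587, 0.1526]
eef_rot: [0.999, -0.053, -0.0, -0.0]
contact_force: [2.4, 0.0, -2.7]
opening: 0.0346
```

```bash
python3 -m inch '[[[-9,99,0,0],[-9,99,0,0],[-9,99,0,0],[-9,99,-40,0],[-9,99,-75,0],[-9,99,-95,0],[-9,99,-112,0],[-9,99,-112,0],[-9,99,-112,0],[-9,99,-112,0]]]'
```

```text
clock: 28.2
tcp_pos: [0.4621, 0.1556, 0.0407]
eef_rot: [0.999, -0.053, -0.0, -0.0]
contact_force: [-1.1, -0.2, -2.1]
opening: 0.0346
```

```bash
python3 -m inch '[[[0,0,-2,0],[0,0,-2,0],[0,0,-2,0],[0,0,-2,0],[0,0,30,0],[0,0,70,0],[0,0,110,0],[0,-80,110,0],[-1,-156,110,1.68],[-1,-156,110,1.68],[-1,-156,110,1.68],[-1,-156,110,1.68]]]' 60 45
python3 -m inch '[[[0,0,0,1.2],[0,0,0,1.2],[0,0,0,1.2],[0,0,0,1.2],[0,0,0,1.2],[0,0,0,1.2],[0,0,0,1.2],[0,0,0,1.2],[0,0,0,1.2],[0,0,0,1.2],[0,0,0,1.2]]]' 100; python3 lg.py 0.036 0.38 0.56 0.09 0.42 10
python3 - <<'E'
from h import *
S=(slice(150,245),slice(200,285))
for n in("top","side"):
    w=world(n,np.load(f"pics/{n}10.npy")).reshape(-1,3)*1000
    m=(abs(w[:,0]-460)<45)&(abs(w[:,1])<45)&(w[:,2]>85)&(w[:,2]<100)
    print(n,m.sum(),cv2.minAreaRect(w[m][:,:2].astype(np.float32)) if m.sum()>5 else 0)
E
```

```text
clock: 29.2
tcp_pos: [0.4619, -0.0046, 0.1513]
eef_rot: [0.986, 0.168, 0.001, 0.001]
contact_force: [0.0, 0.2, 0.1]
opening: 0.0513
clock: 30.12
tcp_pos: [0.4616, -0.0006, 0.1509]
eef_rot: [0.718, 0.696, 0.0, 0.0]
contact_force: [-0.2, 0.2, 0.6]
opening: 0.0855
top red 13 c [511. 159.] s [ 8. 14.] a 1.8 z 37.8
top yellow 82 c [477. 350.] s [ 35. 105.] a 83.7 z 36.8
top green 60 c [493. 204.] s [67. 30.] a 15.3 z 35.4
top blue 86 c [472. 286.] s [ 36. 110.] a 84.0 z 36.2
side red 100 c [428. 168.] s [48. 31.] a 26.2 z 35.1
side yellow 135 c [434. 362.] s [36. 26.] a 38.5 z 35.3
side green 99 c [421. 225.] s [35. 10.] a 83.4 z 34.8
side blue 134 c [510. 279.] s [52. 87.] a 47.7 z 35.9
top 1 0
side 208 ((461.04205322265625, 2.4095306396484375), (50.29850769042969, 52.00794219970703), 55.9294548034668)
```

Now I lower onto the sleeve and grip.

```bash
python3 -m inch '[[[-1,1,-40,0],[-1,1,-60,0],[-1,1,-73,0],[-1,1,-73,0],[-1,1,-73,0]]]'; python3 -m inch '[[[0,0,0,0],[0,0,0,0],[0,0,0,0],[0,0,0,0],[0,0,0,0],[0,0,0,0]]]' 0 40
```

```text
clock: 30.63
tcp_pos: [0.4601, 0.0005, 0.0773]
eef_rot: [0.72, 0.694, -0.0, -0.001]
contact_force: [-0.1, -0.1, -1.3]
opening: 0.0853
clock: 31.13
tcp_pos: [0.4594, 0.0004, 0.0787]
eef_rot: [0.719, 0.695, -0.001, -0.001]
contact_force: [-10.2, -0.4, 12.1]
opening: 0.0501
```

```bash
python3 -m inch '[[[-1,0,2,-0.1],[-1,0,2,-0.2],[-1,0,2,-0.3],[-1,0,2,-0.4],[-1,0,2,-0.52],[-1,0,2,-0.64],[-1,0,2,-0.76],[-1,0,2,-0.88],[-1,0,2,-1.0],[-1,0,2,-1.12],[-1,0,2,-1.24],[-1,0,2,-1.26]]]' 0 50
python3 -m inch '[[[0,0,0,-0.12],[0,0,0,-0.24],[0,0,0,-0.36],[0,0,0,-0.48],[0,0,0,-0.6],[0,0,0,-0.72],[0,0,0,-0.84],[0,0,0,-0.96],[0,0,0,-1.08],[0,0,0,-1.2],[0,0,0,-1.26],[0,0,0,-1.26]]]'
```

```text
clock: 32.13
tcp_pos: [0.4591, 0.0004, 0.0791]
eef_rot: [0.991, 0.135, -0.0, 0.0]
contact_force: [2.1, -1.3, -11.5]
opening: 0.0494
clock: 33.13
tcp_pos: [0.459, 0.0005, 0.0791]
eef_rot: [0.882, -0.472, -0.0, 0.0]
contact_force: [1.9, -0.7, -12.3]
opening: 0.0492
```

```bash
python3 -m inch '[[[0,0,0,0],[0,0,0,0],[0,0,0,0],[0,0,20,0],[0,0,60,0],[0,0,100,0],[0,-40,140,2.6],[0,-80,190,2.6],[0,-120,210,2.6],[0,-150,210,2.6],[0,-180,210,2.6],[0,-220,210,2.6]]]' 100 40
python3 -m inch '[[[40,-10,0,1.86],[80,-10,0,1.86],[120,-10,0,1.86],[160,-10,0,1.86],[187,-10,0,1.86],[187,-10,0,1.86],[187,-10,0,1.86],[187,-10,0,1.86],[187,-10,0,1.86],[187,-10,0,1.86],[187,-10,0,1.86],[187,-10,0,1.86]]]' 0
python3 -m inch '[[[0,0,0,0.36],[0,0,0,0.36],[0,0,0,0.36]]]'
python3 lg.py 0.036 0.38 0.56 0.09 0.42 11
python3 - <<'E'
from h import *
b=cv2.imread("pics/side11.png");a=cv2.imread("pics/top11.png")
cv2.imwrite("pics/o11.png",np.hstack([cv2.resize(a[120:240,110:290],(500,369)),cv2.resize(b[100:200,210:290],(300,369))]))
w=world("side",np.load("pics/side11.npy")).reshape(-1,3)*1000
m=(w[:,1]<-170)&(w[:,1]>-300)&(w[:,0]>570)&(w[:,0]<680)&(w[:,2]>195)&(w[:,2]<240);print(m.sum(),np.median(w[m],0),w[m].min(0),w[m].max(0))
E
```

```text
clock: 34.13
tcp_pos: [0.4605, -0.2002, 0.2916]
eef_rot: [0.991, -0.132, 0.003, 0.001]
contact_force: [0.8, -0.2, 0.2]
opening: 0.0855
clock: 35.13
tcp_pos: [0.6469, -0.2082, 0.2891]
eef_rot: [0.815, 0.579, 0.0, 0.0]
contact_force: [0.0, -0.3, 0.1]
opening: -0.0001
clock: 35.38
tcp_pos: [0.6469, -0.2083, 0.2891]
eef_rot: [0.698, 0.716, 0.0, 0.0]
contact_force: [-0.2, 0.1, -0.3]
opening: -0.0002
top red 75 c [462. 154.] s [ 34. 106.] a 83.5 z 36.2
top yellow 81 c [475. 349.] s [ 33. 102.] a 83.2 z 35.9
top green 63 c [422. 222.] s [32. 10.] a 89.5 z 35.7
top blue 90 c [472. 286.] s [ 35. 110.] a 83.7 z 36.0
side red 105 c [430. 164.] s [42. 36.] a 3.6 z 35.4
side yellow 130 c [434. 361.] s [36. 26.] a 39.0 z 35.1
side green 102 c [421. 225.] s [34. 11.] a 81.4 z 35.8
side blue 137 c [510. 279.] s [53. 88.] a 47.2 z 35.3
93 [ 613.20690956 -219.49198758  219.63039131] [ 602.74964169 -279.33929683  196.48551185] [ 621.94492139 -180.87325963  225.11904343]
```

View pics/o11.png

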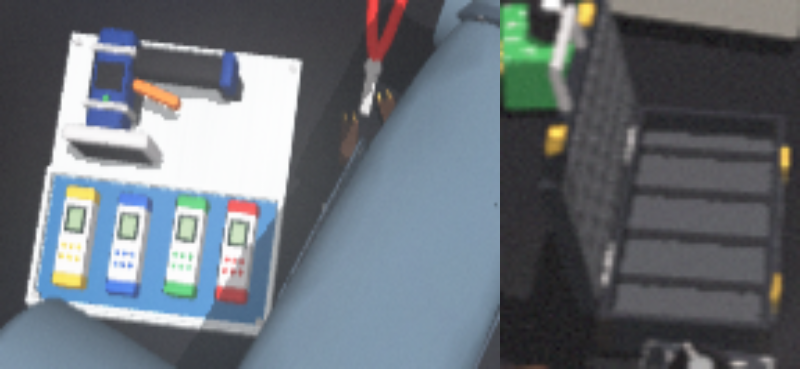

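All four loggers lie in the tray, the case is empty, and the open bar is at (613,-232), z 218. With the fingers shut behind the bar, I push the lid over its balance point.

```bash
python3 -m inch '[[[2,-24,-30,0],[2,-24,-60,0],[2,-24,-74,0],[2,-24,-74,0],[-15,-24,-74,0],[-30,-25,-74,0],[-45,-26,-74,0],[-60,-27,-74,0],[-75,-28,-74,0],[-90,-29,-74,0],[-100,-29,-74,0],[-100,-29,-74,0]]]'
python3 -m inch '[[[0,0,40,0],[0,0,70,0],[0,40,70,0],[0,80,70,0],[0,120,70,0],[0,160,70,0],[0,200,70,0],[0,240,70,0],[0,240,70,0],[0,240,70,0]]]' 100
python3 - <<'E'
from h import *
for n in("top","side"):
    p,d=shot(n,n+"12");w=world(n,d).reshape(-1,3)*1000
    m=(abs(w[:,0]-390)<12)&(abs(w[:,1]+248)<40)&(w[:,2]>30)&(w[:,2]<70);print(n,"bar",m.sum(),np.median(w[m],0))
    m=(abs(w[:,0]-500)<60)&(abs(w[:,1]+242)<130);print("lid z",np.median(w[m],0))
    m=(w[:,0]>440)&(w[:,0]<520)&(abs(w[:,1]+242)<130);q=w[m][np.isfinite(w[m,2])];print(len(q),np.percentile(q[:,2],[5,50,95]))
a=cv2.imread("pics/top12.png");b=cv2.imread("pics/side12.png")
A=cv2.resize(a[175:230,215:270],(400,400),interpolation=2);B=cv2.resize(b[100:240,190:310],(400,400),interpolation=2)
cv2.imwrite("pics/o12.png",np.hstack([A,B]))
E
```

```text
clock: 36.48
tcp_pos: [0.546, -0.2372, 0.2159]
eef_rot: [0.702, 0.713, 0.0, 0.001]
contact_force: [0.6, -0.3, 0.0]
opening: -0.0001
clock: 37.32
tcp_pos: [0.5473, 0.0053, 0.2853]
eef_rot: [0.7, 0.714, 0.001, 0.001]
contact_force: [-0.0, -0.6, 0.9]
opening: 0.0851
top bar 0 [nan nan nan]
lid z [ 497.19448736 -244.94288637   81.93307901]
1955 [74.19289479 87.80596643 99.55738385]
side bar 0 [nan nan nan]
lid z [ 493.20014672 -213.28398327   73.46874192]
1259 [60.65640953 76.18603434 83.9108614 ]
  return _methods._mean(a, axis=axis, dtype=dtype,
  ret = um.true_divide(
```

View pics/o12.png

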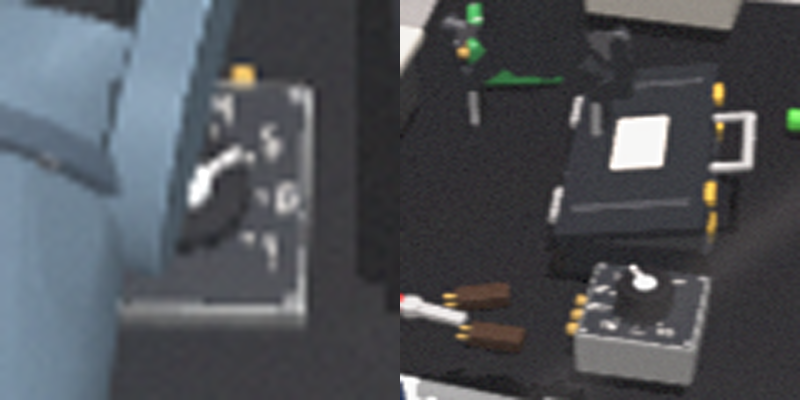

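The sleeve line points at 5. The lid is still sinking slowly and I'll recheck it later. Now the grip and trigger in the station frame.

Run:
```python
from h import *
a=np.radians(-6.1);R=np.array([[np.cos(a),-np.sin(a)],[np.sin(a),np.cos(a)]]);O=np.array([469.2,254.])-R@[-55,0]
print("O",O)
for n,f in(("top","top0"),("top","top11"),("side","side11")):
    w=world(n,np.load(f"pics/{f}.npy")).reshape(-1,3)*1000;im=cv2.cvtColor(cv2.imread(f"pics/{f}.png"),cv2.COLOR_BGR2HSV).reshape(-1,3).astype(int)
    q=(w[:,:2]-O)@R
    m=(w[:,2]>84)&(w[:,2]<97)&(q[:,0]>60)&(q[:,0]<190)&(q[:,1]>-60)&(q[:,1]<30)&(im[:,2]<90)&(im[:,1]<140)
    print(f,"grip",m.sum(),np.percentile(q[m],[2,50,98],axis=0).round(1).tolist(),np.median(w[m,2]))
    m=(w[:,2]>75)&(w[:,2]<92)&(q[:,0]>60)&(q[:,0]<140)&(abs(q[:,1])<60)&(im[:,0]<18)&(im[:,1]>130)
    r=cv2.minAreaRect(q[m].astype(np.float32));print("trig",m.sum(),r,q[m].min(0).round(1),q[m].max(0).round(1),np.median(w[m,2]))
```

```text
O [523.88858693 248.15547608]
top0 grip 237 [[117.9, -57.2], [131.1, -15.0], [145.8, 27.9]] 91.81098829173693
trig 61 ((100.88579559326172, 10.862171173095703), (56.47395706176758, 10.419785499572754), 72.7090835571289) [ 89.8 -15.9] [112.   37.4] 86.00323082210208
top11 grip 221 [[117.8, -58.2], [131.6, -13.0], [145.3, 27.8]] 91.9943127560743
trig 60 ((100.72135925292969, 10.362358093261719), (55.71280288696289, 12.59379768371582), 74.83828735351562) [ 88.9 -16.1] [111.4  36.8] 86.25622074652301
side11 grip 380 [[118.3, -58.1], [133.0, -14.1], [149.8, 28.0]] 91.45674004912763
trig 81 ((100.79804992675781, 13.136083602905273), (52.29376220703125, 17.343347549438477), 65.24662780761719) [ 89.6 -13.4] [117.6  39.3] 84.66294284944435
```

Grip rear face is at station x ≈ 149 and the pad at about (97,-1), which matches 60 mm over both minus a few mm. Grip centre in world: (647,233).

```bash
python3 -m inch '[[[100,228,-130,-0.13],[100,228,-130,-0.13],[100,228,-130,-0.13],[100,228,-130,-0.13],[100,228,-130,-0.13],[100,228,-130,-0.13],[100,228,-130,-0.13],[100,228,-130,-0.13],[100,228,-130,-0.13]]]' 100 25
python3 - <<'E'
from bench import manip
s=manip.observe();print(s["tcp_pos"],s["eef_rot"])
E
```

```text
clock: 38.17
tcp_pos: [0.6467, 0.2303, 0.1518]
eef_rot: [0.746, 0.666, -0.002, -0.001]
contact_force: [0.6, -0.4, 0.1]
opening: 0.0853
[0.64668261 0.23025956 0.15176155] [ 0.74607083  0.66586421 -0.00159782 -0.00079199]
```

```bash
python3 -m inch '[[[0,2,-25,0],[0,2,-50,0],[0,2,-65,0],[0,2,-80,0],[0,2,-80,0],[0,2,-80,0]]]'
python3 - <<'E'
from h import *
for n in("top","side"):shot(n,n+"13")
a=cv2.imread("pics/top13.png");b=cv2.imread("pics/side13.png")
cv2.imwrite("pics/o13.png",np.hstack([cv2.resize(a[115:185,120:200],(400,350),interpolation=2),cv2.resize(b[210:320,130:230],(400,350),interpolation=2)]))
E
```

```text
clock: 38.67
tcp_pos: [0.6467, 0.2317, 0.074]
eef_rot: [0.746, 0.665, -0.0, -0.0]
contact_force: [0.4, 1.0, 0.5]
opening: 0.0852
```

View pics/o13.png

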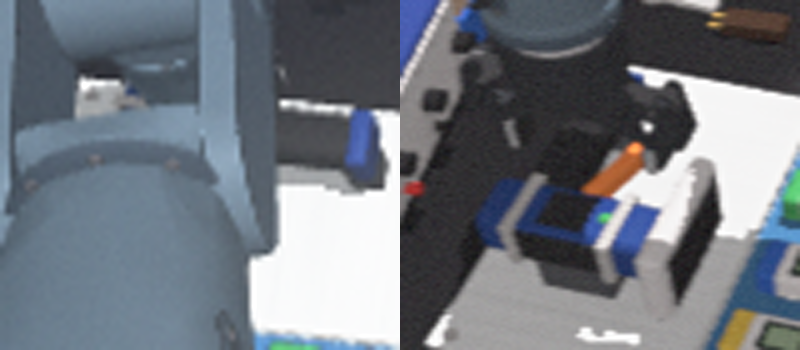

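The front finger stands free ahead of the trigger tip, the other is behind the grip. I check the loggers, then squeeze.

```bash
python3 lg.py 0.036 0.36 0.6 0.06 0.44 14 | grep side; python3 -m inch '[[[0,0,0,0],[0,0,0,0],[0,0,0,0],[0,0,0,0],[0,0,0,0],[0,0,0,0],[0,0,0,0],[0,0,0,0],[0,0,0,0],[0,0,0,0]]]' 0 30
```

```text
side red 100 c [416. 164.] s [36. 11.] a 82.6 z 35.4
side yellow 145 c [477. 354.] s [ 35. 104.] a 83.5 z 35.5
side green 100 c [421. 224.] s [35. 10.] a 84.0 z 34.7
side blue 144 c [472. 288.] s [ 36. 110.] a 83.1 z 35.4
clock: 39.7
tcp_pos: [0.6501, 0.2326, 0.0761]
eef_rot: [0.746, 0.666, 0.003, 0.003]
contact_force: [8.8, -0.2, -0.1]
opening: 0.0472
```

Opening 47 mm means fully squeezed. I hold a little longer and release.

```bash
python3 -m inch '[[[0,0,0,0],[0,0,0,0],[0,0,0,0],[0,0,0,0]]]'; python3 -m inch '[[[0,0,0,0],[0,0,0,0],[0,0,0,0],[0,0,0,0],[0,0,0,0],[0,0,0,0]]]' 100
python3 -m inch '[[[0,0,30,0],[0,0,70,0],[0,0,110,0],[0,0,150,0],[-40,-30,180,0],[-80,-60,180,0],[-120,-90,180,0],[-160,-120,180,0],[-180,-150,180,0],[-200,-180,180,0],[-230,-210,180,0],[-250,-240,180,0]]]'
python3 -m inch '[[[-40,-100,0,0],[-60,-150,0,0],[-80,-200,0,0],[-80,-200,0,0],[-80,-200,0,0],[-80,-200,0,0],[-80,-200,0,0],[-80,-200,0,0],[-80,-200,0,0]]]'
python3 lg.py 0.036 0.36 0.6 0.06 0.44 15
python3 - <<'E'
from h import *
a=cv2.imread("pics/top15.png");b=cv2.imread("pics/side15.png")
cv2.imwrite("pics/o15.png",np.hstack([cv2.resize(a[90:290,80:380],(400,267)),cv2.resize(b[90:360,130:360],(400,470))[:267]]) if 0 else cv2.resize(a,(800,600)))
cv2.imwrite("pics/o15s.png",cv2.resize(b,(800,600)))
for n in("top","side"):
    w=world(n,np.load(f"pics/{n}15.npy")).reshape(-1,3)*1000
    m=(w[:,0]>440)&(w[:,0]<540)&(abs(w[:,1]+242)<120);q=w[m];q=q[np.isfinite(q[:,2])];print(n,"lid z",np.percentile(q[:,2],[5,50,95]))
E
```

```text
clock: 40.03
tcp_pos: [0.6501, 0.2326, 0.0761]
eef_rot: [0.746, 0.666, 0.003, 0.003]
contact_force: [8.3, -0.2, 0.9]
opening: 0.0468
clock: 40.53
tcp_pos: [0.6469, 0.2327, 0.0744]
eef_rot: [0.746, 0.666, 0.0, 0.0]
contact_force: [0.8, 0.4, 0.2]
opening: 0.0853
clock: 41.53
tcp_pos: [0.4084, 0.0095, 0.2543]
eef_rot: [0.746, 0.666, 0.0, 0.001]
contact_force: [0.7, -1.7, 0.8]
opening: 0.0854
clock: 42.28
tcp_pos: [0.3305, -0.1886, 0.2541]
eef_rot: [0.746, 0.666, 0.0, -0.0]
contact_force: [0.7, 0.9, -1.2]
opening: 0.0857
top red 83 c [428. 156.] s [34. 42.] a 72.3 z 36.1
top yellow 83 c [475. 349.] s [ 33. 102.] a 83.1 z 35.5
top green 65 c [422. 222.] s [33. 10.] a 87.9 z 35.7
top blue 89 c [469. 285.] s [ 34. 105.] a 82.8 z 36.2
side red 97 c [417. 163.] s [35. 11.] a 83.7 z 35.5
side yellow 137 c [447. 357.] s [33. 42.] a 84.3 z 35.4
side green 98 c [421. 225.] s [34. 10.] a 81.8 z 35.5
side blue 136 c [494. 287.] s [35. 67.] a 82.2 z 35.5
top lid z [54.59351924 58.90996472 63.40232726]
side lid z [55.47022077 58.77201024 62.17451814]
```

View pics/o15.png

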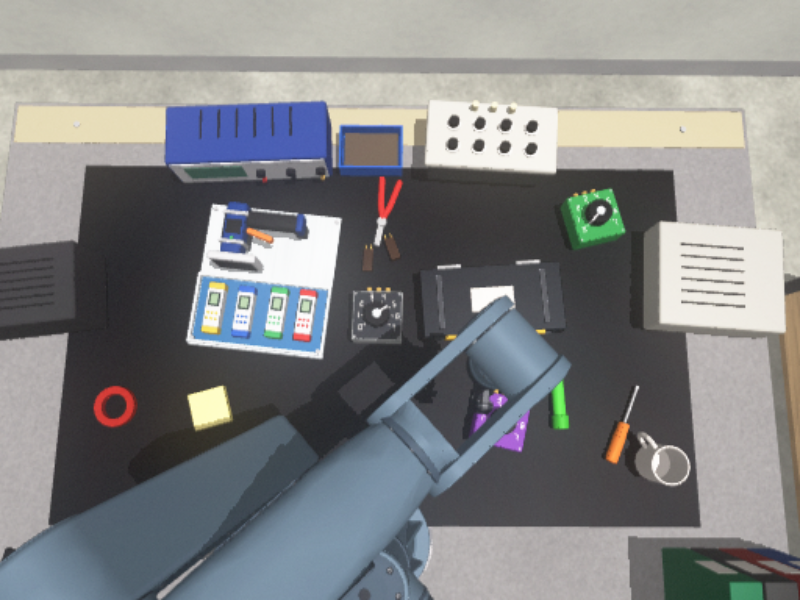

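View pics/o15s.png

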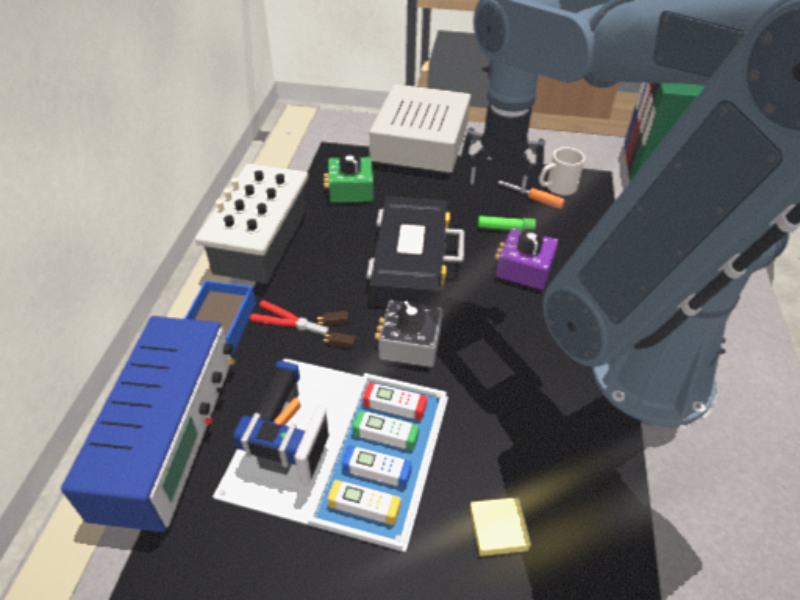

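Both views agree: four loggers flat in the tray, lid shut, sleeve at 5, bystanders where they were. I hand in.

```bash
python3 -m inch '[[[0,0,0,0],[0,0,0,0],[0,0,0,0],[0,0,0,0]]]'; python3 -c "
from bench import manip
print(manip.finish_job())"
```

```text
clock: 42.72
tcp_pos: [0.3303, -0.1894, 0.2542]
eef_rot: [0.746, 0.666, 0.0, -0.0]
contact_force: [0.3, 0.7, 1.1]
opening: 0.0854
the job is handed in; nothing more can be done
None
```

The job is done and handed in at 42.7 s on the robot's clock; `finish_job` gave no verdict.

- **Case:** I lifted the lid by its bar until it leaned back and stayed open on its own. All four bays held a logger. After emptying the case I pushed the lid back past its balance point and it sank shut.
- **Loggers:** Yellow, blue, green and red were each laid flat in the tray.
- **Sleeve:** I turned it clockwise from 1 to 5.
- **Trigger:** I squeezed it between two fingers until they stood 47 mm apart (48 expected when fully squeezed), held it at least 0.4 s, and released it.

**Last checks** (both cameras):
- All four loggers are inside the rim with their tops at z ≈ 36 mm, as expected for flat on the tray floor.
- The lid surface is at z ≈ 58.8 mm, its shut height.
- The sleeve line is at 5, the bystanders look unmoved, and the robot touches nothing.
- That the trigger sprang back is judged only from the pictures.

**What went wrong or disagreed:**
- On the first descent to green, a finger touched something (about 22 N upward, within the limits). I backed off, measured again, and the second grasp held.
- The colour fits for red and green saw only one end cap in some views, so for those two I relied on the pictures.

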